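# Slide the keyed cog onto the splined drive hub

## Robot

A 7-joint arm with a two-finger parallel gripper is mounted at the origin on a cart in front of the work surface, level with it; the furniture and walls round the work are solid. World frame = base frame: x ahead of the robot, y to its left, z up, the work surface at z = 0. Lengths are in mm, angles in rad, forces in N, time in s.
With the tool pointing down it reaches from about 400 to 850 mm from the base axis. Payload 4.4 kg.
Tool frame: the origin (TCP) lies midway between the tips of the shut fingers; the grasp point (between the pads) lies 19 mm behind it (r.tcp_to_grasp is the x of the grasp point in the tool frame, in mm); x points along the fingers, z is the direction in which the jaws open and shut, and the axes are right-handed (so a half turn about x gives the same grasp; the last joint's range is limited). The gripper opens to 94 mm and grips with 3 to 60 N. Pads are 16 mm wide; open, the fingers measure 119 mm over their backs; the gripper's body (75 mm by 177 mm) begins 78 mm behind the grasp point.
Start: joints at [1.065, 0.628, 0.038, 1.517, -0.027, 0.996, -0.02], TCP at [276.772, -588.146, 205.478] pointing down, gripper open.
Joint ranges: [-3.06, 3.06], [-0.37, 2.12], [-1.25, 1.32], [0.18, 2.47], [-1.1, 4.24], [0.23, 1.98], [-2.94, 2.94]. Speed limits (rad/s): [2.57, 2.57, 3.14, 3.14, 3.14, 3.14, 3.14].

## Interface

Orientations are given as a unit quaternion [x, y, z, w].
In Python, from workcell import r gives the robot as it stands. The module is installed in compiled form; this text tells all that it offers. Calls block until the motion is done:
- r.move_to(position, orientation): joint-space move of the TCP to a pose.
- r.move_linear(position, rotation=None, speed=150, until_force=None): straight line of the TCP; rotation=None keeps the orientation; speed is the mean speed in mm/s. With until_force (N) it stops when the force on the tool has changed by that much, and returns True; else False.
- r.goto_joints(angles): joint-space move.
- r.gripper_open() and r.grasp(strength=None): open the fingers fully, or close them until they stop; strength is the grip in N (None keeps the last).
- r.hold(seconds).
- r.solve_ik(position, orientation): joint angles nearest the present ones, or None.
- r.get_obs(): the state.
- r.grab_frame(name): name is "side" or "top" or "wrist"; returns a dict with "image" (420x560x3 uint8, red, green, blue), "fov_y" (degrees; the focal length in pixels is half the picture's height over the tangent of half this angle, whatever the lens; pixels are square), "cx", "cy" (the principal point, pixels), "world_to_cam" (4x4, takes a point from world to camera coordinates). Camera axes: x right, y down, z forward; pixel columns grow to the right and rows downward; lengths in mm; the calibration is good to about 2 mm. The wrist camera is an equidistant fisheye: a pixel r from the principal point sees the ray r / f radians off the axis. A picture is of the moment at which its call begins. There is no depth.
A pose or a line that the arm cannot do raises r.Unreachable and nothing moves.
- r.hand_in(): hands the job in, once; it reports no verdict.
Trained networks look in a picture, given as the dict that the camera call returned (one of the last four; its "shot" number tells which), for a name from the list of things; names that differ only in an ending like _2 or _b are one class to them, and where a whole thing is asked for, a point or a joint stands for the part that bears it (a point fixed in the world has none). Each returns a list of dicts, best first, with "conf" (0 to 1); they miss things now and then, are a little off and sometimes report something else, mostly with a low value. They report only what shows in the picture. A call takes as long as a camera call. They do not tell look-alikes from the thing itself.
- r.find_in(target, picture): "location" ([column, row] in pixels, amid what is visible of it).
- r.silhouettes(target, picture): "mask" (420x560 bool, what is visible of it) and "location" ([column, row] in pixels, amid what is visible of it).
The state is a dict: "time": time; "joints": joint angles; "qvel": joint speeds; "joint_torque": joint torques, N m; "ee_pos": TCP position; "orientation": TCP orientation; "wrist_force": force on the tool from outside, world axes, zero at the start; "wrist_torque": the same for the moment, N m; "opening": finger opening in mm.
Only numpy, scipy, OpenCV 4.12 (cv2) and the standard library are available. Lean on these libraries where they do the work, as an engineer would, in place of code of your own. Each camera call takes 0.05 s, during which the arm holds its last target. There are 200 camera calls.

## Task

Fit the orange cog onto the upright splined hub of the green drive unit: turn it so that the tooth inside its bore goes down the wide gap between the splines (white marks on the same side), slide it fully home flat on the collar, and let go. The blue cog has no key tooth and is not wanted: leave it where it lies.

Things in the scene. Friction and masses are not known exactly. Their poses are not given: they have to be found in the camera images.
- orange_cog_grip (a point): Point to grip on the loose orange cog: on its axis, 36 mm above its underside. It lies flat, boss up: toothed disc 91 mm across, 12 mm thick, with a round boss 52 mm across rising to 52 mm. Two flat grip pads on the boss, 26 mm wide, face the cog's +y and -y, 55 mm over the pads. x points to the tooth in its bore, z up. 0.22 kg.
- orange_cog_foot (a point): Centre of the orange cog's underside, on its axis; same axes. The through bore is 40 mm wide; one master tooth, 10 mm wide, stands inward from its wall on the +x side to 11 mm from the axis, over the lower 40 mm. A white mark on the disc lies on that side. This point must come to hub_seat.
- blue_cog_grip (a point): Blue plastic cog of the same size and shape, but its bore has no tooth and its disc no white mark. Bystander. The point is on its axis, 36 mm above its underside.
- hub_seat (a point): Centre of the flat steel collar (60 mm across, its top 40 mm above the table) on the fixed round green drive unit (132 mm across), on the hub's axis. x points to the wide gap between the hub's splines and the white mark on the housing; z up. Fitted, the cog's x lies along this x, with about 12 degrees of play either way.
- hub_nose (a point): Top of the upright steel hub, on its axis, 44 mm above hub_seat; same axes. 11 ribs (splines), 34 mm across outside over the lower 26 mm (3 mm play all round in the cog's bore), taper in above that to 18 mm at the top. They are 26 degrees apart but for one gap of 100 degrees centred on +x: only there does the cog's tooth go down.
Things that resemble listed ones, but are neither listed nor needed, are in the scene too. Of the things shaped like the part that bears orange_cog_grip, the orange one is meant.

How it is judged:
By the outcome, as a careful person would: the job done as asked, in the order asked, and still so for the second after the job is handed in, with the robot touching nothing.
It also fails if it takes over 32 s, if anything falls off the work surface, if the arm or the gripper's body presses on something with over 40 N, if the wrist force passes 120 N, or if a joint passes its speed limit or range.

## Working session

There is one attempt and no reset: what is moved stays moved. The work goes in short steps, each a Python script; the robot and the scene stay as the last script left them, time stands still between calls to the robot, and variables do not carry over. Pictures are saved under pics/ and viewed, about 8 in all and at most 12, crops included, and the job is handed in when it is done.

```bash
mkdir -p pics
cat > h.py <<'E'
import numpy as np, cv2
from workcell import r
from scipy.spatial.transform import Rotation as R
def save(f,n,crop=None,s=1):
    im=f["image"][:,:,::-1]
    if crop: im=im[crop[1]:crop[3],crop[0]:crop[2]]
    cv2.imwrite(f"pics/{n}.png",cv2.resize(im,None,fx=s,fy=s,interpolation=cv2.INTER_CUBIC))
def ray(f,uv,wrist=False):
    h=f["image"].shape[0]; fl=h/2/np.tan(np.radians(f["fov_y"])/2)
    d=np.array([uv[0]-f["cx"],uv[1]-f["cy"]])/fl
    if wrist:
        t=np.linalg.norm(d); v=np.array([*(d/max(t,1e-9)*np.sin(t)),np.cos(t)])
    else: v=np.array([*d,1.])
    M=np.array(f["world_to_cam"]); Rm=M[:3,:3]; return -Rm.T@M[:3,3], Rm.T@v
def onz(f,uv,z,wrist=False):
    c,v=ray(f,uv,wrist); return c+v*(z-c[2])/v[2]
def proj(f,p,wrist=False):
    h=f["image"].shape[0]; fl=h/2/np.tan(np.radians(f["fov_y"])/2)
    M=np.array(f["world_to_cam"]); q=M[:3,:3]@np.asarray(p)+M[:3,3]
    if wrist:
        n=np.hypot(q[0],q[1]); t=np.arctan2(n,q[2]); d=q[:2]/max(n,1e-9)*t
    else: d=q[:2]/q[2]
    return np.array([f["cx"],f["cy"]])+fl*d
E
python3 - <<'E'
from h import *
o=r.get_obs(); print(o["time"],o["ee_pos"],o["orientation"],o["opening"],r.tcp_to_grasp)
for n in ["top","side","wrist"]:
    f=r.grab_frame(n); save(f,n)
    print(n,f["fov_y"],f["cx"],f["cy"],ray(f,(f["cx"],f["cy"])))
    for t in ["orange_cog_grip","orange_cog_foot","blue_cog_grip","hub_seat","hub_nose"]:
        print(t,[(np.round(d["location"],1).tolist(),round(d["conf"],2)) for d in r.find_in(t,f)][:5])
a=cv2.imread("pics/top.png");b=cv2.imread("pics/side.png")
E
```

```text
0.0 [ 276.4966949  -587.53017541  204.55312811] [ 0.37921926  0.59760114 -0.3785384   0.59646819] 94.03236007790983 -18.8
top 55.96568107086835 285.10284725120624 214.87075859685868 (array([422.99380509, 221.03192178, 927.63387901]), array([ 0.11677018, -0.0264058 , -0.99280787]))
orange_cog_grip [([152.4, 208.5], 0.84), ([221.8, 217.4], 0.71), ([330.7, 195.7], 0.71)]
orange_cog_foot [([338.0, 192.6], 0.79), ([149.2, 210.0], 0.7), ([234.0, 229.8], 0.58)]
blue_cog_grip [([294.6, 225.7], 0.82)]
hub_seat [([409.9, 204.3], 0.93), ([226.0, 218.4], 0.51)]
hub_nose [([412.3, 201.5], 0.75)]
side 57.304961275235094 281.6720039248338 207.70215835479814 (array([ 446.21620895, -518.7870059 ,  655.46572921]), array([ 0.076962  ,  0.78509304, -0.61457771]))
orange_cog_grip [([271.4, 203.5], 0.96), ([279.4, 164.9], 0.75), ([313.2, 270.0], 0.6)]
orange_cog_foot [([278.8, 202.6], 0.87), ([313.3, 272.8], 0.76), ([282.2, 163.1], 0.59)]
blue_cog_grip [([272.4, 238.3], 0.96)]
hub_seat [([316.4, 341.0], 0.96)]
hub_nose [([313.3, 341.8], 0.55)]
wrist 65.70646984690485 277.8212832441999 213.96093527479846 (array([ 344.04490263, -556.57595655,  385.31438611]), array([-0.23639377, -0.11061687, -0.9653403 ]))
orange_cog_grip []
orange_cog_foot []
blue_cog_grip []
hub_seat []
hub_nose []
```

View pics/top.png

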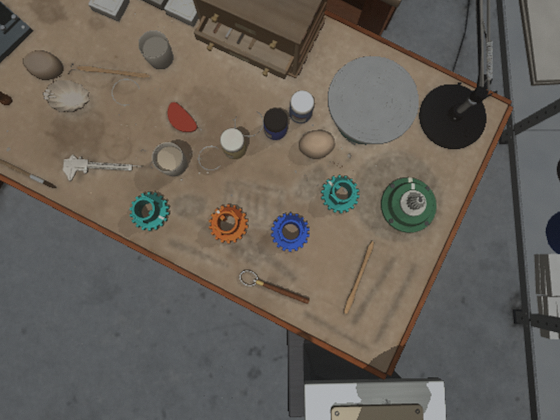

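View pics/side.png

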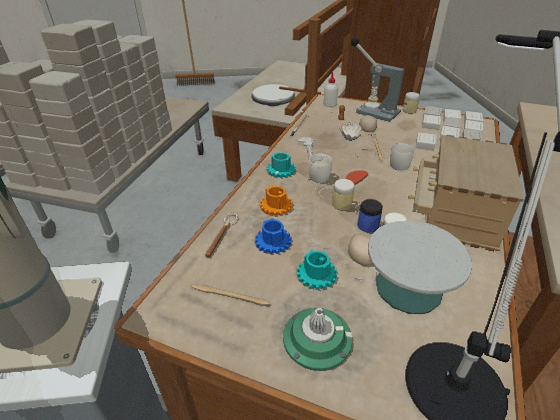

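Top view: orange cog at about (229,224), teal look-alikes at (150,211) and (340,194), blue at (290,231), and the hub at (410,203). Only the one at top (229,224) / side (277,200) is orange. I'll confirm it in a crop and triangulate.

Run:
```python
from h import *
T=r.grab_frame("top"); S=r.grab_frame("side")
def crop(f,c,w,s): 
    im=f["image"][c[1]-w:c[1]+w,c[0]-w:c[0]+w,::-1]; return cv2.resize(im,(s,s),interpolation=cv2.INTER_CUBIC)
g=np.vstack([np.hstack([crop(T,(229,224),32,300),crop(T,(410,204),36,300)]),np.hstack([crop(S,(277,200),32,300),crop(S,(318,335),42,300)])])
cv2.imwrite("pics/crops.png",g)
def tri(a,b):
    (c1,v1),(c2,v2)=ray(T,a),ray(S,b)
    A=np.stack([v1,-v2],1); t=np.linalg.lstsq(A,c2-c1,rcond=None)[0]
    p,q=c1+v1*t[0],c2+v2*t[1]; return (p+q)/2,np.linalg.norm(p-q)
print(tri((229,224),(277,200)))
print("hub",tri((412,201),(318,318)))
for z in (12,40,52): print("cog",z,onz(T,(229,224),z),onz(S,(277,200),z))
for z in (40,84): print("hub",z,onz(T,(410,203),z),onz(S,(318,335),z))
for n,f in (("T",T),("S",S)):
    for t in ("orange_cog_grip","hub_seat"):
        for d in r.silhouettes(t,f)[:4]:
            m=d["mask"]; ys,xs=np.nonzero(m); print(n,t,d["conf"],d["location"],xs.min(),xs.max(),ys.min(),ys.max(),m.sum())
print(r.get_obs()["time"])
```

```text
(array([513.19877929, 325.98537266,  21.90382195]), np.float64(6.2660894543025805))
hub (array([554.03977859, -89.19014184,  52.83275134]), np.float64(0.45063353384056376))
cog 12 [511.00346522 327.13612678  12.        ] [517.44667955 339.55319469  12.        ]
cog 40 [508.31213789 323.89146992  40.        ] [514.34713114 302.20306939  40.        ]
cog 52 [507.15871189 322.5009027   52.        ] [513.01875325 286.19587283  52.        ]
hub 40 [551.16003349 -88.86009725  40.        ] [ 550.00671714 -116.45140178   40.        ]
hub 84 [544.80683519 -73.49875384  84.        ] [ 542.58667384 -145.2146062    84.        ]
T orange_cog_grip 0.85 [152.0, 211.4] 129 168 192 230 1091
T orange_cog_grip 0.72 [226.1, 220.6] 209 246 204 242 921
T orange_cog_grip 0.72 [336.2, 195.3] 322 359 175 212 953
T hub_seat 0.72 [408.6, 201.6] 381 436 177 231 2413
S orange_cog_grip 0.85 [273.4, 202.2] 260 292 185 214 721
S orange_cog_grip 0.74 [315.4, 272.1] 297 336 250 288 1179
S orange_cog_grip 0.72 [278.6, 167.0] 267 294 152 177 520
S hub_seat 0.91 [318.1, 337.6] 283 351 308 369 3350
1.2
```

View pics/crops.png

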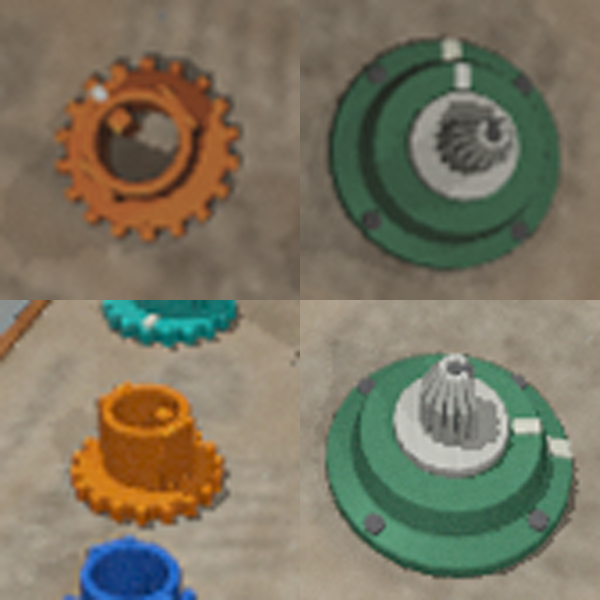

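The crops show the orange cog's white mark and bore tooth at its upper left, and the hub's marks at the top in the top view. Next I compute headings, IK options and obstacle positions.

```bash
cat >> h.py <<'E'
def quat(yaw,k=0):
    # tool x down, tool z along cog y (yaw of cog x), k flips
    y=np.array([-np.sin(yaw),np.cos(yaw),0])*(1-2*k); x=np.array([0,0,-1.])
    return R.from_matrix(np.stack([x,np.cross(y,x),y],1)).as_quat()
E
python3 - <<'E'
from h import *
T=r.grab_frame("top"); S=r.grab_frame("side")
ct=lambda x,y:(197+x*.21333,192+y*.21333); ht=lambda x,y:(374+(x-300)*.24,168+y*.24)
hs=lambda x,y:(276+(x-300)*.28,293+(y-300)*.28)
c=onz(T,ct(148,147),12)[:2]; m=onz(T,ct(98,92),12)[:2]; yc=np.arctan2(*(m-c)[::-1])
h=onz(T,ht(465,147),40)[:2]; h2=onz(S,hs(452,425),40)[:2]
print("cog",c,np.degrees(yc),"hub",h,h2, onz(T,ht(444,153),0),onz(S,hs(450,470),5))
for z in (10,20,30,40):
    print(z,onz(T,ht(463,75),z)[:2],onz(T,ht(452,48),z)[:2],onz(S,hs(526,426),z)[:2],onz(S,hs(560,449),z)[:2])
d=onz(T,ht(463,75),30)[:2]-h; yh=np.arctan2(d[1],d[0]); print("hubyaw",np.degrees(yh))
for n,p,z in (("lamp",(453,117),0),("stand",(373,98),60),("egg",(317,144),20),("blue",(290,231),12),("teal",(340,194),12)): print(n,onz(T,p,z))
for k in (0,1):
    for p,y in ((c,yc),(h,yh)):
        for z in (17,57,120,170,220):
            q=r.solve_ik([*p,z],quat(y,k)); print(k,z,None if q is None else np.round(q,2))
print(r.get_obs()["time"])
E
```

```text
cog [512.5082777  328.12524835] 41.75677374304028 hub [550.41505826 -97.13250808] [ 553.67772039 -101.92173205] [552.82499776 -99.13597357   0.        ] [ 553.74357104 -105.59164956    5.        ]
10 [ 596.23637375 -108.97127796] [ 611.97690502 -103.47045663] [598.84043445 -86.61932315] [ 613.78244252 -102.65580897]
20 [ 594.34844685 -105.37503759] [609.91744422 -99.93416197] [596.47587475 -93.31476278] [ 611.18639093 -109.10280031]
30 [ 592.46051995 -101.77879723] [607.85798343 -96.39786731] [ 594.11131504 -100.01020242] [ 608.59033933 -115.54979166]
40 [590.57259304 -98.18255686] [605.79852263 -92.86157266] [ 591.74675533 -106.70564206] [ 605.99428774 -121.996783  ]
hubyaw -6.3059599594511075
lamp [ 769.5220333  -220.85639343    0.        ]
stand [793.64261606  -8.82248282  60.        ]
egg [697.75937935 118.73304612  20.        ]
blue [492.82123891 185.88304206  12.        ]
teal [578.57853964  66.52982297  12.        ]
0 17 [-0.04  1.08 -1.06  1.76  1.11  1.04  0.76]
0 57 [-0.04  1.01 -1.06  1.74  1.02  1.05  0.82]
0 120 [-0.03  0.9  -1.06  1.7   0.88  1.09  0.92]
0 170 [-0.03  0.83 -1.06  1.66  0.78  1.14  1.  ]
0 220 [-0.03  0.76 -1.06  1.6   0.7   1.2   1.07]
0 17 [ 0.44  0.82 -0.49  1.9   0.68  0.59  0.96]
0 57 [ 0.47  0.76 -0.54  1.89  0.61  0.66  1.01]
0 120 [ 0.51  0.68 -0.6   1.85  0.53  0.78  1.09]
0 170 [ 0.54  0.61 -0.64  1.8   0.46  0.88  1.14]
0 220 [ 0.56  0.55 -0.67  1.75  0.4   0.99  1.19]
1 17 [-0.63  0.82  0.03  1.77 -0.04  0.55 -1.42]
1 57 [-0.6   0.76 -0.03  1.76  0.04  0.63 -1.49]
1 120 [-0.5   0.67 -0.18  1.72  0.17  0.77 -1.61]
1 170 [-0.44  0.62 -0.28  1.67  0.21  0.88 -1.65]
1 220 [-0.37  0.58 -0.39  1.61  0.25  1.   -1.69]
1 17 [ 0.04  0.78  0.14  1.92 -0.22  0.46 -1.35]
1 57 [ 0.03  0.71  0.14  1.9  -0.18  0.54 -1.38]
1 120 [ 0.03  0.61  0.14  1.86 -0.13  0.67 -1.43]
1 170 [ 0.03  0.54  0.14  1.82 -0.1   0.79 -1.46]
1 220 [ 0.04  0.48  0.13  1.76 -0.07  0.9  -1.48]
1.3
```

Run:
```python
from h import *
h=np.array([552,-99]); yh=np.radians(-4)
r.move_to([*h,180],quat(yh,1)); r.hold(.15)
f=r.grab_frame("wrist"); save(f,"wh"); np.save("wh.npy",f,allow_pickle=True)
print([proj(f,[*h,z],True) for z in (40,84)])
for t in ("hub_seat","hub_nose"): print(t,[(d["location"],d["conf"]) for d in r.find_in(t,f)])
c=np.array([512.5,328]); yc=np.radians(41.8)
r.move_to([*c,150],quat(yc,1)); r.hold(.15)
f=r.grab_frame("wrist"); save(f,"wc"); np.save("wc.npy",f,allow_pickle=True)
print([proj(f,[*c,z],True) for z in (12,52)])
print([(d["location"],d["conf"]) for d in r.find_in("orange_cog_grip",f)])
o=r.get_obs(); print(o["time"],o["ee_pos"],o["joints"])
cv2.imwrite("pics/both.png",cv2.resize(np.vstack([cv2.imread("pics/wh.png"),cv2.imread("pics/wc.png")])[:, :],None,fx=.7,fy=.7))
```

```text
[array([276.08411124, 202.44710439]), array([275.82563515, 213.80944108])]
hub_seat [([271.2, 196.1], 0.87)]
hub_nose [([273.7, 190.9], 0.83)]
[array([276.40682743, 202.51344651]), array([276.21521325, 212.76706254])]
[([164.2, 61.3], 0.97), ([275.9, 195.8], 0.89), ([462.0, 278.7], 0.89)]
5.4583 [513.11953819 326.98701058 150.10182727] [-0.56281348  0.6311105  -0.08158661  1.6941934   0.06641787  0.81890317
 -1.51718351]
```

View pics/both.png

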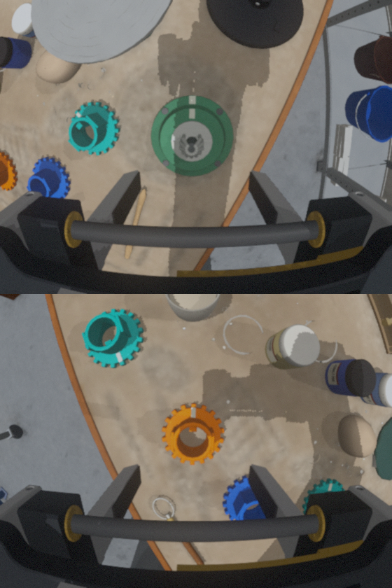

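Both are in view: the hub collar at about (271,199) with its marks straight above, and the orange cog at about (276,197) with its mark above. I'll fit both numerically and check with one overlay.

```bash
cat > fit.py <<'E'
from h import *
th=np.linspace(0,2*np.pi,90)
def ring(c,rad,z): return np.stack([c[0]+rad*np.cos(th),c[1]+rad*np.sin(th),np.full(90,z)],1)
def near(f,cen,rad):
    yy,xx=np.mgrid[:420,:560]; return np.hypot(xx-cen[0],yy-cen[1])<rad
def draw(f,shapes,name,cen,w=75,s=6):
    im=cv2.resize(f["image"][:,:,::-1],None,fx=s,fy=s,interpolation=cv2.INTER_CUBIC)
    for p in shapes:
        q=np.array([proj(f,x,True) for x in p]); cv2.polylines(im,[np.int32(np.round((q+.5)*s))],False,(255,0,255),1)
    x,y=int(cen[0]),int(cen[1]); return im[(y-w)*s:(y+w)*s,(x-w)*s:(x+w)*s]
def cogfit(f,guess,zdisc=12):
    hsv=cv2.cvtColor(f["image"],cv2.COLOR_RGB2HSV); cen=proj(f,[*guess,zdisc],True)
    m=(hsv[...,0]<18)&(hsv[...,1]>170)&near(f,cen,70)
    n,l,s,_=cv2.connectedComponentsWithStats(np.uint8(m)); m=l==1+np.argmax(s[1:,4])
    pts=np.stack(np.nonzero(m)[::-1],1); hull=cv2.convexHull(pts.astype(np.int32))[:,0]
    w=np.array([onz(f,p,zdisc,True)[:2] for p in hull]).astype(np.float32)
    (x,y),rad=cv2.minEnclosingCircle(w); return np.array([x,y]),rad
def whites(f,cen,rad):
    hsv=cv2.cvtColor(f["image"],cv2.COLOR_RGB2HSV)
    m=(hsv[...,1]<50)&(hsv[...,2]>165)&near(f,cen,rad)
    n,l,s,c=cv2.connectedComponentsWithStats(np.uint8(m)); return [(c[i],s[i,4]) for i in range(1,n) if s[i,4]>8]
E
python3 - <<'E'
from fit import *
fc=np.load("wc.npy",allow_pickle=True).item(); fh=np.load("wh.npy",allow_pickle=True).item()
c,rad=cogfit(fc,(512,328)); print("cog",c,rad)
for p,a in whites(fc,proj(fc,[*c,12],True),50):
    d=onz(fc,p,12,True)[:2]-c; print("mark",p,a,np.linalg.norm(d),np.degrees(np.arctan2(d[1],d[0])))
hsv=cv2.cvtColor(fh["image"],cv2.COLOR_RGB2HSV); m=(hsv[...,0]>55)&(hsv[...,0]<85)&(hsv[...,1]>90)&near(fh,(274,197),80)
n,l,s,_=cv2.connectedComponentsWithStats(np.uint8(m)); m=l==1+np.argmax(s[1:,4])
pts=cv2.convexHull(np.stack(np.nonzero(m)[::-1],1).astype(np.int32))[:,0]
for z in (0,6,12): print("hub base",z,cv2.minEnclosingCircle(np.array([onz(fh,p,z,True)[:2] for p in pts]).astype(np.float32)))
h=np.array([552,-99])
for p,a in whites(fh,(274,197),70): print("white",p,a,[np.round(onz(fh,p,z,True)[:2],1) for z in (10,28,40)])
print([(np.array(x)) for x in (fh["world_to_cam"][:3,3],)])
a=draw(fh,[ring(h,66,8),ring(h,30,40),ring(h,9,84)],"h",(274,190),60,6)
y=np.radians(41.8)
b=draw(fc,[ring(c,45.5,12),ring(c,26,52)],"c",(276,197),60,6)
cv2.imwrite("pics/ov.png",cv2.resize(np.hstack([a,b]),(800,400)))
E
```

```text
cog [513.0246582  329.80770874] 44.8768310546875
mark [323.44444444 197.05555556] 18 48.50217789117465 -43.45480111014933
hub base 0 ((550.78125, -107.87059020996094), 64.15978240966797)
hub base 6 ((552.0386962890625, -107.83992004394531), 63.09002685546875)
hub base 12 ((553.2960205078125, -107.80924987792969), 62.02029037475586)
white [246.58064516 200.93548387] 62 [array([549.1, -65.9]), array([553.1, -68. ]), array([555.7, -69.3])]
[array([-61.34886176, 516.20089604, 512.47469904])]
```

View pics/ov.png

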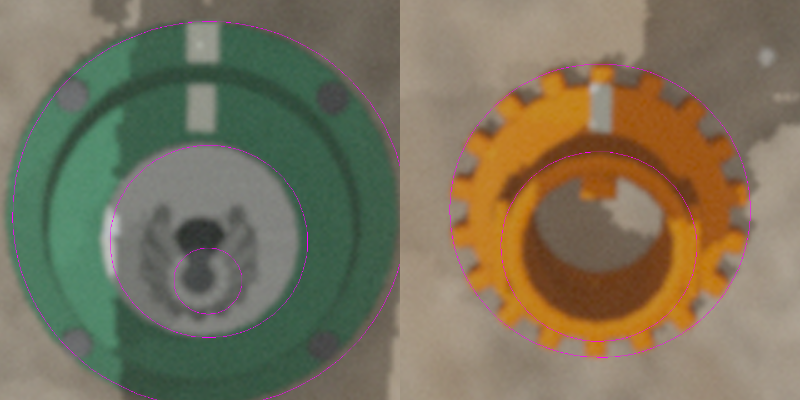

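Run:
```python
from fit import *
fc=np.load("wc.npy",allow_pickle=True).item(); fh=np.load("wh.npy",allow_pickle=True).item()
k=3/10
P=lambda x,y:(214+x*k-.5,130+y*k-.5); C=lambda x,y:(216+(x-400)*k-.5,137+y*k-.5)
a=lambda d:np.degrees(np.arctan2(d[1],d[0]))
h=onz(fh,P(201,240),40,True)[:2]; n=onz(fh,P(199,280),84,True)[:2]; print(h,n)
for p,z in ((P(202,44),10),(P(201,108),28)): w=onz(fh,p,z,True)[:2]; print(w,a(w-h))
c=np.array([513.0,329.8]); b=onz(fc,C(600,246),52,True)[:2]; print("boss",b, onz(fc,C(599,210),12,True)[:2])
m=onz(fc,C(600,107),12,True)[:2]; t=onz(fc,C(599,190),40,True)[:2]
for q in (c,b): print(m,a(m-q),t,a(t-q))
```

```text
[553.14292683 -96.77186358] [552.44449262 -96.71948288]
[ 610.72028141 -100.94887928] -4.149319485849746
[591.8807274  -99.47569263] -3.992667309927842
boss [513.76574412 329.9677715 ] [514.01414639 330.9611046 ]
[537.51265905 351.41085419] 41.40005027091907 [523.01830172 338.65009801] 41.457155066007466
[537.51265905 351.41085419] 42.08152932027882 [523.01830172 338.65009801] 43.17892150108938
```

Run:
```python
from fit import *
c=np.array([513.5,330.]); yc=np.radians(42)
q=quat(yc,1)
r.move_linear([*c,80],R.from_quat(q).as_quat(),speed=150) if False else r.move_to([*c,80],q)
print(r.move_linear([*c,17],speed=100,until_force=15), r.get_obs()["ee_pos"])
r.grasp(35); o=r.get_obs(); print("open",o["opening"],o["time"])
r.move_linear([*c,150],speed=180); o=r.get_obs(); print(o["opening"],o["wrist_force"],o["time"])
h=np.array([553,-96.8]); r.move_to([*h,150],quat(np.radians(-4),1)); r.hold(.2)
o=r.get_obs(); print(o["opening"],o["ee_pos"],o["time"])
f=r.grab_frame("wrist"); np.save("wp.npy",f,allow_pickle=True); save(f,"wp",(200,100,350,230),4)
```

```text
False [513.98391096 330.35321638  17.56667753]
open 54.7765444023115 7.3083
54.76508867175205 [-1.06723332 -0.27779336 -2.83755112] 8.2
55.07636988506105 [553.30306559 -95.4594634  149.94077755] 9.975
```

View pics/wp.png

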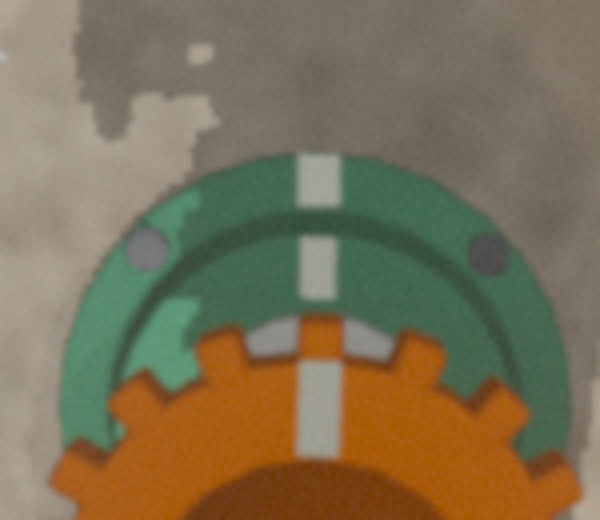

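The grasp is good (opening 54.8 mm). The cog's white mark (x≈319 in the crop) lines up with both hub marks (x≈319), so I descend.

Run:
```python
from fit import *
h=np.array([553,-96.8]); r.move_linear([*h,105],speed=100)
o=r.get_obs(); print(o["ee_pos"],o["wrist_force"])
hit=r.move_linear([*h,56.5],speed=40,until_force=10)
o=r.get_obs(); print(hit,o["ee_pos"],o["wrist_force"],o["wrist_torque"],o["opening"],o["time"])
f=r.grab_frame("wrist"); save(f,"wd")
S=r.grab_frame("side"); b=S["image"][270:390,250:390,::-1]
cv2.imwrite("pics/wd2.png",np.hstack([cv2.imread("pics/wd.png")[80:320,180:400],cv2.resize(b,(280,240),interpolation=cv2.INTER_CUBIC)]))
```

```text
[553.23608742 -96.85477334 105.10214999] [-0.21363864 -0.24072732 -2.85484398]
True [552.7260955  -96.77632473  57.05886488] [-0.75415319  0.9573477   4.90929515] [0.00412524 0.02618169 0.0100407 ] 54.82167370284526 11.775
```

View pics/wd2.png

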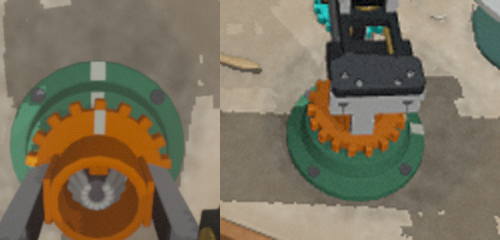

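Contact came at TCP z = 57.1, against 17.6 at the grasp, so the foot is about 39.5 mm up: seated on the collar. Next: release, withdraw and check.

Run:
```python
from fit import *
r.gripper_open(); r.hold(.2)
o=r.get_obs(); print(o["opening"],o["wrist_force"])
p=o["ee_pos"]; r.move_linear([p[0],p[1],220],speed=120); r.hold(.3)
o=r.get_obs(); print(o["ee_pos"],o["wrist_force"],o["time"])
f=r.grab_frame("wrist"); S=r.grab_frame("side")
h=np.array([553,-96.8])
c,rad=cogfit(f,h,52); print("cog fit",c,rad)
cen=proj(f,[*h,60],True); a=draw(f,[ring(h,45.5,52),ring(h,26,92)],"",cen,60,6)
b=cv2.resize(S["image"][265:385,255:375,::-1],(400,400),interpolation=cv2.INTER_CUBIC)
cv2.imwrite("pics/fin.png",np.hstack([cv2.resize(a,(400,400)),b]))
```

```text
93.59279242750546 [ 0.1222158   0.15114485 -0.13583991]
[551.29256607 -96.4803504  219.6959997 ] [-0.12165252  0.04491265 -0.0443706 ] 14.6583
cog fit [551.95654297 -97.50271606] 45.0203857421875
```

View pics/fin.png

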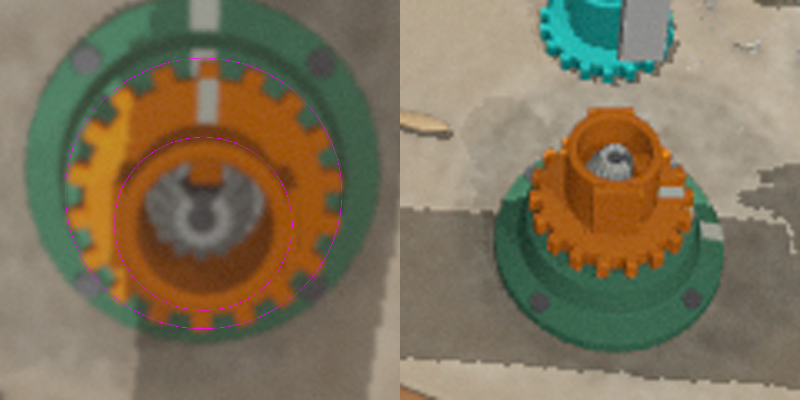

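The cog sits flat with its tooth in the wide gap. The marks line up (x≈205 to 207 in the crop), and the disc and boss match the outlines predicted for a fully seated cog. Handing in.

```bash
python3 -c "
from workcell import r
print(r.hand_in())"
```

```text
the job is handed in; nothing more can be done
None
```

The orange cog is on the hub, fully home on the collar and released, with its tooth in the wide gap. I gripped it on its pads, carried it over, lined up the white marks, lowered it and withdrew straight up. The job was handed in at about 15 s of the 32 s allowed.

**Last checks:**
- **Seating:** lowering stopped on contact with the cog's underside at about 39.5 mm, against the collar's 40 mm. That height is worked out from the tool height at the grasp.
- **Position and turn:** the wrist camera put the cog within about 1.3 mm of the hub axis at seated height, with the white marks in line.
- **Robot clear:** the gripper was open and about 160 mm above the fitted position, with the wrist force near zero.
- **Blue cog:** I did not touch it, but I took no final measurement of where it lies.

Two automatic readings disagreed with the rest. A white-mark detector picked up a stray bright patch, and a colour fit of the housing was about 11 mm off in y, probably from the shadow edge across it. I used readings from the enlarged view instead, and the two overhead cameras agreed with those to about 5 mm.

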